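Feed a lemon through the juicer's guard flap

TASK

Load the lemon into the citrus juicer: push it down the feed chute and in through the self-closing guard flap until it has dropped into the pocket inside the machine and the flap has shut fully behind it. Leave the cup under the spout, the spice jar and the ramekin standing where they are.

Things in the scene. Friction and masses are not known exactly. Their poses are not given: they have to be found in the camera images.
- lemon: Whole lemon, 78 mm long and 55 mm thick (grip it across its waist), about 0.11 kg, lying on its side on the table, right of the juicer. The x axis is its long axis; the origin lies on its skin, 28 mm below its centre along its own z as it first lies. Beyond it to the right a fixed food processor, 0.42 m high, fills about x 0.50 to 0.80, y -0.20 to 0.08: come from the robot's side.
- lemon_center (a point): Centre of the lemon, 28 mm above the table at the start; same axes as lemon.
- juicer: Fixed countertop citrus juicer of steel and clear plastic, 290 mm deep (x), 156 wide (y), 333 high. Origin on the table under its middle; x points to its back, away from the robot, z up. An open steel feed chute on top at the front slopes DOWN to the back at 25 degrees, to the flap. A clear cover roofs flap and pocket; 330 mm above the table its front edge overhangs the chute to juicer x = -0.010.
- flap_sill (a point): Middle of the sill, the lower end of the chute floor under the flap, at juicer (0, 0, 0.185); axes as juicer. From here the chute floor's middle line rises towards the robot: s along it, juicer x = -0.906 s, z = 0.185 + 0.423 s, for 150 mm. The cover's roof is 145 mm above the sill, its sides 132 mm apart: a gripper must lean back towards the robot, 35 to 50 degrees, to push the lemon in.
- chute (a point): Middle of the open part of the chute floor, 90 mm up the slope from the sill, at juicer (-0.082, 0, 0.223), nothing overhead; same axes as juicer. The chute is 128 mm wide inside, its floor a shallow V (12 degrees each side, lowest on the middle line), its side cheeks 34 mm high.
- guard_flap (a joint): Angle of the grey plastic guard flap, rad: 0 shut (hanging upright, lip 10 mm above the sill); to 1.4 as it swings inward and up about a hinge 100 mm above the sill. Springs close it: 0.064 N m shut, 0.04 N m/rad more as it opens (about 1 N at the lip). A lemon lying against it does not open it; one pushed in lifts it to about 0.8 rad; it snaps shut once the lemon is through.
- flap_lip (a point): Middle of the flap's lower edge, 90 mm from the hinge.
- pocket (a point): Middle of the pocket behind the flap, at juicer (0.095, 0, 0.145), about where the lemon's centre ends. From the sill a white ramp falls at 50 degrees to the pocket's floor, 76 mm below the sill; the pocket's back wall is at juicer x = 0.131, its side walls 134 mm apart. The flap pinches a half-passed lemon: push until its tail is 15 to 30 mm past the sill, then it drops by itself.
- portion_cup: Small steel cup, 67 mm across and 48 mm high, standing under the juicer's spout on the drip tray. Bystander. Origin at the centre of its underside.
- spice_jar: Spice jar with a cap, 45 mm across, 106 mm high, standing on the table to the right of the lemon, before the food processor. Bystander. Origin at the centre of its underside.
- ramekin: Small white ramekin, 65 mm across, 40 mm high, standing on the table behind the lemon, between the juicer and the food processor. Bystander. Origin at the centre of its underside.
Mind the look-alikes: they are no part of the job. Leave any blue look-alike of the lemon alone.

How it is judged:
By the outcome, as a careful person would: the job done as asked, in the order asked, and still so for the second after the job is handed in, with the robot touching nothing.
It also fails if it takes over 50 s, if anything falls off the work surface, if the arm or the gripper's body presses on something with over 40 N, if the wrist force passes 120 N, or if a joint passes its speed limit or range.

ROBOT

A 6-joint arm with a two-finger parallel gripper is mounted at the origin on a cart in front of the work surface, level with it; the furniture and walls round the work are solid. World frame = base frame: x ahead of the robot, y to its left, z up, the work surface at z = 0. Lengths are in m, angles in rad, forces in N, time in s.
With the tool pointing down it reaches from about 0.35 to 0.975 m from the base axis. Payload 17.4 kg.
Tool frame: the origin (TCP) lies on the centre line of the jaws, within the pads' length; the fingertips stand 8 mm ahead of it and the grasp point (between the pads) lies 11 mm behind it; z points along the fingers, y is the line along which they close (so a half turn about z gives the same grasp; the last joint's range is limited). The gripper opens to 85 mm and grips with 20 to 120 N. Pads are 22 mm wide; open, the fingers measure 114 mm over their backs; the gripper's body (76 mm by 85 mm) begins 54 mm behind the grasp point. The pads swing forward as they close: fully open they stand 13 mm farther back than shut.
Start: joints at [1.3, 0.116, 1.442, -0, 1.584, -0.038], TCP at [0.156, 0.657, 0.239] pointing down, gripper open.
Joint ranges: [-2.83, 2.83], [-0.83, 2.19], [0.07, 2.5], [-1.14, 4.28], [0.01, 3], [-2.97, 2.97]. Speed limits (rad/s): [1.89, 1.89, 2.22, 3.14, 3.14, 3.14].

INTERFACE

Orientations are given as a unit quaternion [w, x, y, z].
In Python, from station import manip gives the robot as it stands. The module is installed in compiled form; this text tells all that it offers.
- The arm moves only by the shell command python3 -m inch 'ROWS'. ROWS is a JSON object of lists of equal length, an entry for each row: "delta_pos": the shift along the tool's x, y, z as a fraction of full scale, a list of three; "turn": the turn, a rotation vector about the tool's x, y, z as a fraction of full scale, a list of three; "jaw": the opening, from -1 (shut) to 1 (fully open), so that 0 is half open. In form: {"delta_pos": [[tx, ty, tz], ...], "turn": [[ax, ay, az], ...], "jaw": [jaw, ...]}. A call has 1 to 5 rows; each row shifts and turns the commanded pose from where the row before left it, along the tool's axes as they then stand; what a row does not reach is not made up. Full scale, the value 1, is 25 mm for a shift and 0.12 rad for a turn. A row lasts 1/12 s, in which the tool goes at most 41.7 mm and 7.16 degrees, less where a joint would pass 70% of its speed; a pose out of reach is approached as far as the arm can. A call with a number of a shift or a turn outside -1 to 1 is refused whole. A call with a gripper value outside its range is refused whole. The fingers move at their own pace and stop on an object; the grip force is fixed at half the most. Time passes only in rows, so rows that do not move let the fingers close. It gives the time, the measured TCP pose, the force, the opening and the grip force at its end, in the units of the state.
- manip.state(): the state, without advancing time (a new reading comes with each control period).
- manip.grab_frame(name): name is "scene" or "top"; returns the picture (384x512x3 uint8, red, green, blue); there is no depth.
- manip.calibration(name): a dict with "fx", "fy", "cx", "cy" (pixels), "T" (4x4, takes a point from camera to world coordinates). Camera axes: x right, y up, looking along -z (the intrinsics and any distortion apply to the point x, -y, -z); pixel columns grow to the right and rows downward; lengths in m; the calibration is good to about 2 mm. A picture is of the moment at which its call begins. calibration takes no time and is no camera call.
- manip.sign_off(): hands the job in; it is judged then, once.
The state is a dict: "time_s": time; "joints": joint angles; "qvel": joint speeds; "joint_torque": joint torques, N m; "tool_pos": TCP position; "eef_rot": TCP orientation; "wrist_force": force on the tool from outside, world axes, zero at the start; "wrist_torque": the same for the moment, N m; "grip_width": finger opening in m; "gripper_force": force on a finger pad.
Only numpy, scipy, OpenCV 4.12 (cv2) and the standard library are available. Lean on these libraries where they do the work, as an engineer would, in place of code of your own. Each camera call takes 0.05 s, during which the arm holds its last target. There are 200 camera calls.

## Working session

There is one attempt and no reset: what is moved stays moved. The work goes in short steps, Python scripts to look and compute and a shell command to move; the robot and the scene stay as the last step left them, time stands still between calls to the robot, and variables do not carry over. Pictures are saved under pics/ and viewed, at most 10 in all, crops included, and the job is handed in when it is done.

```bash
mkdir -p pics
python3 - <<'E'
from station import manip
import cv2,numpy as np
for n in("scene","top"):
    f=manip.grab_frame(n);cv2.imwrite(f"pics/{n}0.png",f[:,:,::-1]);np.save(f"pics/{n}0.npy",f)
    c=manip.calibration(n);print(n,{k:(np.round(v,4).tolist()) for k,v in c.items()})
s=manip.state();print(s)
E
```

```text
scene {'fx': 482.6718, 'fy': 482.6718, 'cx': 253.6438, 'cy': 189.9943, 'T': [[1.0, -0.0039, -0.0056, 0.529], [-0.0019, 0.6276, -0.7785, -0.8089], [0.0066, 0.7785, 0.6276, 0.9706], [0.0, 0.0, 0.0, 1.0]]}
top {'fx': 450.0242, 'fy': 450.0242, 'cx': 251.4562, 'cy': 186.6587, 'T': [[0.2696, 0.927, -0.2608, 0.1751], [-0.963, 0.2577, -0.0792, 0.0519], [-0.0062, 0.2725, 0.9621, 1.4968], [0.0, 0.0, 0.0, 1.0]]}
{'time_s': 0.1, 'joints': array([ 1.30018566e+00,  1.16465409e-01,  1.44220354e+00,  8.93382947e-06,
        1.58400465e+00, -3.78304120e-02]), 'qvel': array([ 0.00039035, -0.00203827,  0.00027973,  0.00133446,  0.00098057,
        0.00131783]), 'joint_torque': array([ 2.94909885e-03, -7.33675075e+01, -6.33775806e+01,  4.96770940e-05,
        5.20214744e-03, -3.74820900e-05]), 'tool_pos': array([0.15569417, 0.65663131, 0.23861437]), 'eef_rot': array([-8.74352113e-05,  1.16127452e-01,  9.93234173e-01, -5.33370017e-04]), 'wrist_force': array([-0.25449924,  0.5528464 , -1.01670937]), 'wrist_torque': array([ 0.02222933, -0.01468679, -0.06218576]), 'gripper_force': 0.0, 'grip_width': 0.0852086336610383}
```

View pics/scene0.png

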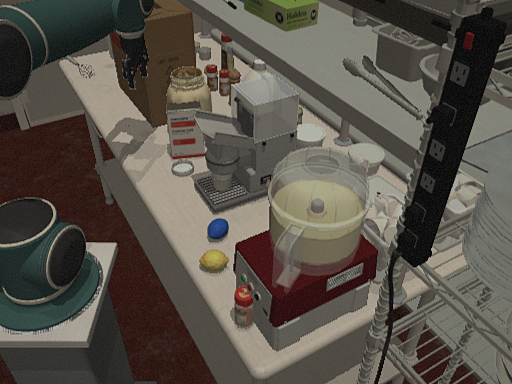

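View pics/top0.png

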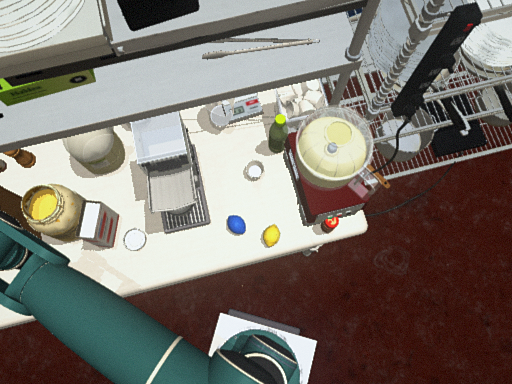

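The lemon candidates are the yellow one at top (272,236) / scene (214,261), the blue look-alike at top (236,225) / scene (218,229), and the food in the processor bowl. I choose the yellow one. The juicer is at top about (170,170). Next I'll measure and check with a close crop.

```bash
cat > h.py <<'E'
import numpy as np,cv2
from station import manip
from scipy.spatial.transform import Rotation as R
def plane(n,u,v,z):
    c=manip.calibration(n);T=np.array(c["T"])
    d=T[:3,:3]@np.array([(u-c["cx"])/c["fx"],-(v-c["cy"])/c["fy"],-1]);o=T[:3,3]
    return o+d*(z-o[2])/d[2]
def proj(n,p):
    c=manip.calibration(n);T=np.array(c["T"]);q=T[:3,:3].T@(np.array(p)-T[:3,3])
    return np.array([c["cx"]+c["fx"]*q[0]/-q[2],c["cy"]-c["fy"]*q[1]/-q[2]])
def rot(q): return R.from_quat([q[1],q[2],q[3],q[0]])
E
python3 - <<'E'
from h import *
for n,box in(("top",(230,210,300,260)),("scene",(190,240,240,280))):
    f=np.load(f"pics/{n}0.npy");h=cv2.cvtColor(f,cv2.COLOR_RGB2HSV)
    m=cv2.inRange(h,(18,110,60),(36,255,255));x0,y0,x1,y1=box
    k=np.zeros_like(m);k[y0:y1,x0:x1]=m[y0:y1,x0:x1]
    c=max(cv2.findContours(k,0,1)[0],key=cv2.contourArea);(u,v),wh,a=cv2.minAreaRect(c)
    print(n,u,v,wh,a,plane(n,u,v,.028))
    b=cv2.boxPoints(((u,v),wh,a));print(np.round([plane(n,*p,.028)[:2] for p in b],3).tolist())
f=np.load("pics/top0.npy")[:,:,::-1]
a=cv2.resize(f[95:245,115:295],None,fx=4.4,fy=4,interpolation=2)
cv2.imwrite("pics/crop1.png",a[:600,:800])
f=np.load("pics/scene0.npy")[:,:,::-1]
cv2.imwrite("pics/crop2.png",cv2.resize(f[70:220,160:320],None,fx=4,fy=4,interpolation=2))
E
```

```text
top 271.1922912597656 235.03842163085938 (17.47305679321289, 18.027755737304688) 56.3099365234375 [0.43121663 0.06561134 0.028     ]
[[0.428, 0.107], [0.473, 0.068], [0.435, 0.025], [0.39, 0.064]]
scene 213.25003051757812 260.2500305175781 (21.92030906677246, 22.62741470336914) 45.0 [0.43049597 0.06479446 0.028     ]
[[0.389, 0.064], [0.428, 0.123], [0.472, 0.066], [0.433, 0.011]]
```

View pics/crop1.png

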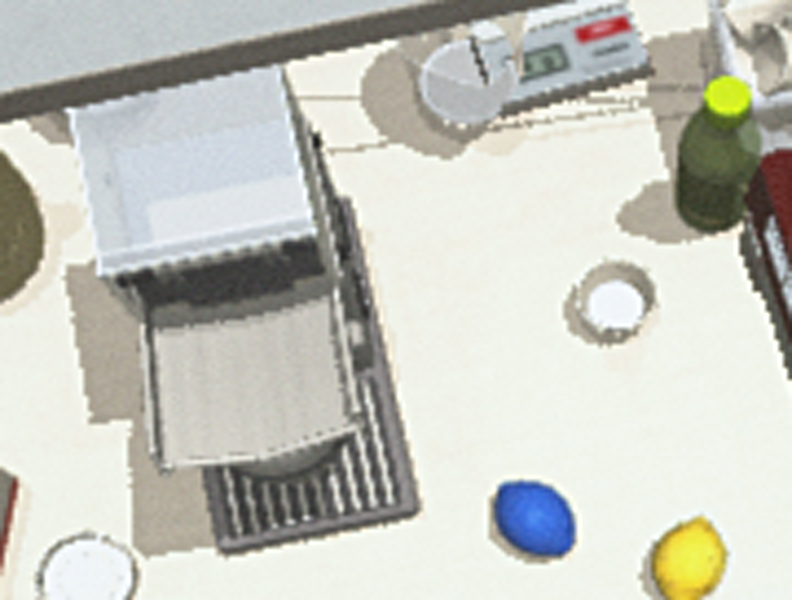

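View pics/crop2.png

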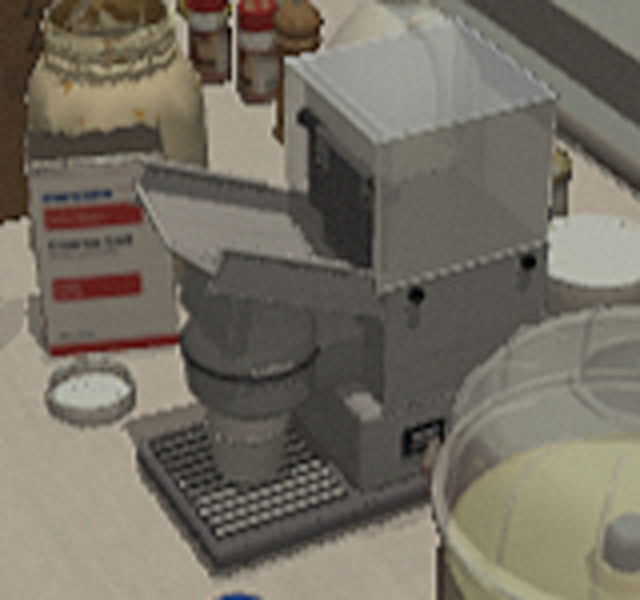

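The crops show the yellow lemon alone at about crop1 (690,558), with the blue one well apart. The cover's front edge runs from crop1 (103,275) to (312,232), and the tray's front edge from (222,550) to (418,512). In crop2 the tray's front edge runs (145,450)–(218,570).

Run:
```python
from h import *
A=lambda x,y:(115+x/4.4,95+y/4); B=lambda x,y:(160+x/4,70+y/4)
def ln(t,n,p,q,z):
    a,b=plane(n,*p,z),plane(n,*q,z);d=b-a
    print(t,a[:2].round(3),b[:2].round(3),'mid',((a+b)/2)[:2].round(4),'len',np.linalg.norm(d).round(3),'ang',np.degrees(np.arctan2(d[1],d[0])).round(1))
ln('cover front top','top',A(103,275),A(312,232),.33)
ln('cover back top','top',A(70,108),A(280,65),.33)
ln('cover right top','top',A(312,232),A(280,65),.33)
ln('tray front top','top',A(222,550),A(418,512),.015)
ln('tray right','top',A(418,512),A(345,200),.015)
ln('tray front sc','scene',B(145,450),B(218,565),.015)
ln('cover front sc','scene',B(287,60),B(378,143),.33)
ln('cover right sc','scene',B(378,143),B(555,97),.33)
ln('cover back left','scene',B(287,60),B(460,18),.33)
ln('chute lip top','top',A(160,468),A(356,415),.27)
for n,box in(("top",(255,215,290,255)),("scene",(195,245,235,277))):
    f=np.load(f"pics/{n}0.npy").astype(int);x0,y0,x1,y1=box
    g=f[y0:y1,x0:x1];m=((g[...,0]-g[...,2])>60)
    v,u=np.nonzero(m);P=np.array([plane(n,a+x0,b+y0,.028)[:2] for a,b in zip(u,v)])
    w,V=np.linalg.eigh(np.cov(P.T));print(n,len(u),P.mean(0),4*np.sqrt(w),V[:,1])
```

```text
cover front top [0.471 0.464] [0.536 0.348] mid [0.5035 0.4059] len 0.133 ang -60.9
cover back top [0.583 0.526] [0.65  0.406] mid [0.6162 0.4661] len 0.137 ang -60.6
cover right top [0.536 0.348] [0.65  0.406] mid [0.5928 0.3772] len 0.128 ang 27.2
tray front top [0.347 0.407] [0.418 0.273] mid [0.3825 0.3403] len 0.151 ang -62.1
tray right [0.418 0.273] [0.669 0.412] mid [0.5432 0.3426] len 0.286 ang 28.8
tray front sc [0.353 0.414] [0.42  0.274] mid [0.3868 0.344 ] len 0.154 ang -64.3
cover front sc [0.472 0.469] [0.538 0.348] mid [0.505  0.4087] len 0.138 ang -61.7
cover right sc [0.538 0.348] [0.662 0.415] mid [0.6    0.3814] len 0.141 ang 28.3
cover back left [0.472 0.469] [0.6  0.54] mid [0.5362 0.5046] len 0.146 ang 28.8
chute lip top [0.362 0.402] [0.432 0.294] mid [0.3968 0.3482] len 0.129 ang -57.2
top 277 [0.43119942 0.06551801] [0.05335061 0.07275629] [-0.9999945  -0.00331808]
scene 355 [0.43072861 0.07101358] [0.06072668 0.0720892 ] [-0.99717585  0.07510216]
```

Juicer pose: origin about (0.5125, 0.4115), yaw 28.5°. The tray and the cover agree within 2 mm, and the edge lengths match the sizes given. The lemon is at (0.431, 0.066), long axis along world x. First I'll rise and turn.

```bash
cat >> h.py <<'E'
def goal(p,head,lean):
    h,l=np.radians([head,lean]);z=np.array([np.cos(h)*np.sin(l),np.sin(h)*np.sin(l),-np.cos(l)])
    y=np.array([-np.sin(h),np.cos(h),0]);return np.array(p,float),R.from_matrix(np.c_[np.cross(y,z),y,z])
def delta(p,head,lean):
    s=manip.state();G,Q=goal(p,head,lean);r=rot(s["eef_rot"])
    print("shift units",(r.inv().apply(G-s["tool_pos"])/.025).round(2),"turn units",((r.inv()*Q).as_rotvec()/.12).round(2),"| shift in goal axes",(Q.inv().apply(G-s["tool_pos"])/.025).round(2))
    print("t",s["time_s"],"pos",s["tool_pos"].round(3),"F",s["wrist_force"].round(1),"w",round(s["grip_width"],4),"gf",round(s["gripper_force"],1),"j",s["joints"].round(2))
JO=np.array([.5125,.4115,0]);JH=28.5
def jw(x,y,z): return JO+R.from_euler('z',JH,degrees=True).apply([x,y,z])
LC=np.array([.431,.066,.028])
E
python3 -m inch '{"delta_pos":[[0,0,-1],[0,0,-1],[0,0,-1],[0,0,-1],[0,0,-1]],"turn":[[0,0,-0.97],[0,0,-0.97],[0,0,0],[0,0,0],[0,0,0]],"jaw":[1,1,1,1,1]}'
python3 -m inch '{"delta_pos":[[0,0,-1],[0,0,0]],"turn":[[0,0,0],[0,0,0]],"jaw":[1,1]}'
python3 - <<'E'
from h import *
for n,u,v,z in(("top",236,225,.028),("top",327,232,0.0),("scene",243,325,0),("top",255,172,.02)):print(plane(n,u,v,z).round(3))
z=goal([0,0,0],0,35)[1].apply([0,0,1])
delta(LC+.011*z-.12*z,0,35)
delta(LC+.011*z-.12*z,0,0)
E
```

```text
time_s: 0.52
tool_pos: [0.1557, 0.6566, 0.3652]
eef_rot: [-0.0, -0.0, 1.0, -0.0]
wrist_force: [-0.5, 1.0, -0.0]
grip_width: 0.0852
gripper_force: 0.0
time_s: 0.68
tool_pos: [0.1558, 0.657, 0.3947]
eef_rot: [0.001, -0.0, 1.0, 0.003]
wrist_force: [0.1, -0.9, 1.0]
grip_width: 0.0855
gripper_force: 0.0
[0.432 0.187 0.028]
[ 0.496 -0.112  0.   ]
[ 0.511 -0.117  0.   ]
[0.629 0.176 0.02 ]
shift units [ -8.49 -23.7   10.98] turn units [ 0.05 -5.08 -0.01] | shift in goal axes [ -0.6  -23.64  13.97]
t 0.6833 pos [0.156 0.657 0.395] F [ 0.1 -0.9  1. ] w 0.0855 gf 0.0 j [ 1.3   0.12  1.19 -0.    1.83 -0.27]
shift units [ -8.49 -23.7   10.98] turn units [0.05 0.01 0.  ] | shift in goal axes [ -8.51 -23.64  11.1 ]
t 0.6833 pos [0.156 0.657 0.395] F [ 0.1 -0.9  1. ] w 0.0855 gf 0.0 j [ 1.3   0.12  1.19 -0.    1.83 -0.27]
```

```bash
python3 -m inch '{"delta_pos":[[0,-1,0],[0,-1,0],[0,-1,0],[0,-1,0],[0,-1,0]],"turn":[[0,0,0],[0,0,0],[0,0,0],[0,0,0],[0,0,0]],"jaw":[1,1,1,1,1]}' >/dev/null
python3 -m inch '{"delta_pos":[[-0.3,-1,0],[-0.3,-1,0],[-0.3,-1,0],[-0.3,-1,0],[-0.3,-1,0]],"turn":[[0,0,0],[0,0,0],[0,0,0],[0,0,0],[0,0,0]],"jaw":[1,1,1,1,1]}'>/dev/null
python3 -m inch '{"delta_pos":[[-0.5,-1,0],[-0.5,-1,0],[-0.5,-1,0],[-0.5,-1,0],[-0.5,-1,0]],"turn":[[0,0,0],[0,0,0],[0,0,0],[0,0,0],[0,0,0]],"jaw":[1,1,1,1,1]}'>/dev/null
python3 -m inch '{"delta_pos":[[-0.5,-1,0],[-0.5,-1,0],[-0.5,-1,0],[-0.5,-1,0],[-0.5,-1,0]],"turn":[[0,0,0],[0,0,0],[0,0,0],[0,0,0],[0,0,0]],"jaw":[1,1,1,1,1]}'
python3 -m inch '{"delta_pos":[[-0.5,-1,0.8],[-0.5,-1,0.8],[-0.5,-1,0.8],[0,-0.7,0.8],[0,0,0]],"turn":[[0,0,0],[0,0,0],[0,0,0],[0,0,0],[0,0,0]],"jaw":[1,1,1,1,1]}'
python3 -m inch '{"delta_pos":[[0,0,0],[0,0,0],[0,0,0],[0,0,0],[0,0,0]],"turn":[[0,-1,0],[0,-1,0],[0,-1,0],[0,-1,0],[0,-1,0]],"jaw":[1,1,1,1,1]}'
python3 - <<'E'
from h import *
f=manip.grab_frame("top")
z=goal([0,0,0],0,35)[1].apply([0,0,1])
delta(LC+.011*z-.12*z,0,35)
E
```

```text
time_s: 2.35
tool_pos: [0.3184, 0.1555, 0.3889]
eef_rot: [0.0, -0.0, 1.0, -0.0]
wrist_force: [0.4, -0.2, 0.3]
grip_width: 0.0853
gripper_force: 0.0
time_s: 2.77
tool_pos: [0.3553, 0.0618, 0.305]
eef_rot: [-0.002, 0.002, 1.0, -0.001]
wrist_force: [-1.0, 0.3, -0.8]
grip_width: 0.0854
gripper_force: 0.0
time_s: 3.18
tool_pos: [0.4144, 0.082, 0.3208]
eef_rot: [0.277, 0.001, 0.961, -0.006]
wrist_force: [1.4, -0.5, -0.2]
grip_width: 0.0856
gripper_force: 0.0
shift units [ 6.   -0.6   5.83] turn units [-0.1  -0.34  0.01] | shift in goal axes [ 6.23 -0.68  5.56]
t 3.2333 pos [0.416 0.083 0.321] F [ 1.5  0.3 -1.5] w 0.0855 gf 0.0 j [ 0.22 -0.83  2.09 -0.14  1.32 -1.35]
```

Joint 2 reached its limit, so I'll pick the lemon with only about 10° of lean.

```bash
python3 -m inch '{"delta_pos":[[0,0,0],[0,0,0],[0,0,0],[0,0,0],[0,0,0]],"turn":[[0,0.9,0],[0,0.9,0],[0,0.9,0],[0,0.55,0],[0,0,0]],"jaw":[1,1,1,1,1]}'
python3 - <<'E'
from h import *
z=goal([0,0,0],0,10)[1].apply([0,0,1])
delta(LC+.011*z-.12*z,0,10)
E
```

```text
time_s: 3.65
tool_pos: [0.4141, 0.0816, 0.3205]
eef_rot: [0.081, 0.003, 0.997, -0.006]
wrist_force: [0.2, 0.3, -0.0]
grip_width: 0.0854
gripper_force: 0.0
shift units [ 1.27 -0.54  7.3 ] turn units [-0.1  -0.11 -0.04] | shift in goal axes [ 1.36 -0.62  7.28]
t 3.65 pos [0.414 0.082 0.32 ] F [ 0.2  0.3 -0. ] w 0.0854 gf 0.0 j [ 0.16 -0.56  1.89 -0.04  1.66 -1.41]
```

```bash
python3 -m inch '{"delta_pos":[[0.3,-0.15,1],[0.3,-0.15,1],[0.3,-0.15,1],[0.3,-0.15,1],[0.1,0,1]],"turn":[[-0.1,-0.1,0],[0,0,0],[0,0,0],[0,0,0],[0,0,0]],"jaw":[1,1,1,1,1]}'
python3 -m inch '{"delta_pos":[[0,0,1],[0,0,1],[0,0,0.3],[0,0,0]],"turn":[[0,0,0],[0,0,0],[0,0,0],[0,0,0]],"jaw":[1,1,1,1]}'
python3 - <<'E'
from h import *
for n,b in(("scene",(150,180,290,320)),("top",(200,170,340,290))):
    f=manip.grab_frame(n)[b[1]:b[3],b[0]:b[2],::-1];cv2.imwrite(f"pics/{n}1.png",cv2.resize(f,None,fx=4,fy=4,interpolation=2))
a=cv2.imread("pics/scene1.png");b=cv2.imread("pics/top1.png");h=480
cv2.imwrite("pics/pre.png",np.hstack([cv2.resize(a,(400,400)),cv2.resize(b,(400,400*120//140+57))]))
z=goal([0,0,0],0,10)[1].apply([0,0,1])
delta(LC+.011*z,0,10)
E
```

```text
time_s: 4.07
tool_pos: [0.4025, 0.066, 0.1909]
eef_rot: [0.091, 0.002, 0.996, 0.0]
wrist_force: [-0.5, -0.3, 0.0]
grip_width: 0.0852
gripper_force: 0.0
time_s: 4.4
tool_pos: [0.4127, 0.0662, 0.1339]
eef_rot: [0.089, 0.002, 0.996, -0.0]
wrist_force: [-0.1, 0.0, -0.1]
grip_width: 0.0853
gripper_force: 0.0Traceback (most recent call last):
  File "<stdin>", line 5, in <module>
    return _nx.concatenate(arrs, 1, dtype=dtype, casting=casting)
           ~~~~~~~~~~~~~~~^^^^^^^^^^^^^^^^^^^^^^^^^^^^^^^^^^^^^^^
ValueError: all the input array dimensions except for the concatenation axis must match exactly, but along dimension 0, the array at index 0 has size 400 and the array at index 1 has size 399
```

Run:
```python
from h import *
a=cv2.imread("pics/scene1.png");b=cv2.imread("pics/top1.png")
cv2.imwrite("pics/pre.png",np.hstack([cv2.resize(a,(400,400)),cv2.resize(b,(400,400))]))
z=goal([0,0,0],0,10)[1].apply([0,0,1])
delta(LC+.011*z,0,10)
```

```text
shift units [ 0.11 -0.01  4.84] turn units [-0.    0.05 -0.03] | shift in goal axes [ 0.08 -0.01  4.84]
t 4.5 pos [0.414 0.066 0.137] F [0.1 0.1 0.4] w 0.0858 gf 0.0 j [ 0.11 -0.57  2.19 -0.02  1.34 -1.45]
```

View pics/pre.png

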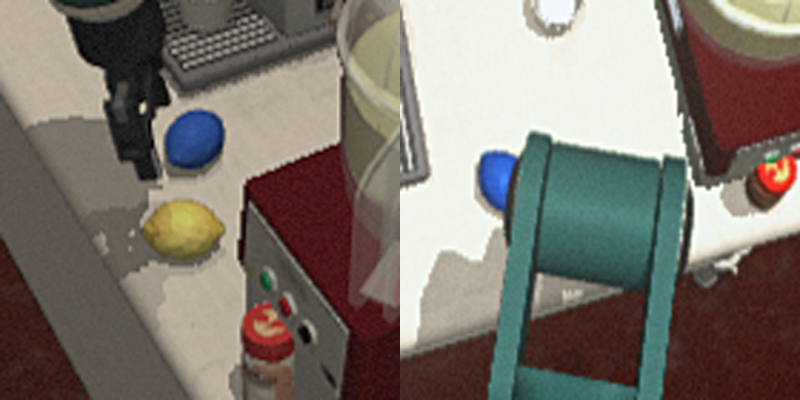

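The view shows the jaw above the near side of the lemon, which lies along x at tile (183,231). The blue one at (195,138) is clear of the fingers. Descending.

```bash
python3 -c "
from h import *
print(proj('scene',manip.state()['tool_pos']),plane('scene',150+183/2.857,180+231/2.857,.028))"
python3 -m inch '{"delta_pos":[[0.1,0,0.8],[0,0,0.8],[0,0,0.8],[0,0,0.6],[0,0,0]],"turn":[[0,0,0],[0,0,0],[0,0,0],[0,0,0],[0,0,0]],"jaw":[1,1,1,1,1]}'
python3 - <<'E'
from h import *
z=goal([0,0,0],0,10)[1].apply([0,0,1])
delta(LC+.011*z,0,10)
E
```

```text
[204.56613592 229.83274807] [0.43274249 0.06265963 0.028     ]
time_s: 4.92
tool_pos: [0.4242, 0.0661, 0.0601]
eef_rot: [0.089, 0.002, 0.996, -0.0]
wrist_force: [-0.8, 0.5, -0.9]
grip_width: 0.0851
gripper_force: 0.0
shift units [-0.04 -0.    1.75] turn units [-0.    0.03 -0.03] | shift in goal axes [-0.04 -0.    1.75]
t 4.9167 pos [0.424 0.066 0.06 ] F [-0.8  0.5 -0.9] w 0.0851 gf 0.0 j [ 0.11 -0.48  2.26 -0.02  1.18 -1.45]
```

```bash
python3 -m inch '{"delta_pos":[[0,0,0.7],[0,0,0.7],[0,0,0.3],[0,0,0],[0,0,0]],"turn":[[0,0,0],[0,0,0],[0,0,0],[0,0,0],[0,0,0]],"jaw":[1,1,1,1,1]}'
python3 -m inch '{"delta_pos":[[0,0,0],[0,0,0],[0,0,0],[0,0,0],[0,0,0]],"turn":[[0,0,0],[0,0,0],[0,0,0],[0,0,0],[0,0,0]],"jaw":[-1,-1,-1,-1,-1]}'
python3 -m inch '{"delta_pos":[[0,0,0],[0,0,0],[0,0,0],[0,0,0],[0,0,0]],"turn":[[0,0,0],[0,0,0],[0,0,0],[0,0,0],[0,0,0]],"jaw":[-1,-1,-1,-1,-1]}'
python3 -m inch '{"delta_pos":[[0,0,-0.5],[0,0,-1],[0,0,-1],[0,0,-1],[0,0,0]],"turn":[[0,0,0],[0,0,0],[0,0,0],[0,0,0],[0,0,0]],"jaw":[-1,-1,-1,-1,-1]}'
python3 - <<'E'
from h import *
for n,b in(("scene",(150,180,290,320)),):
    f=manip.grab_frame(n)[b[1]:b[3],b[0]:b[2],::-1];cv2.imwrite(f"pics/{n}2.png",cv2.resize(f,None,fx=4,fy=4,interpolation=2))
delta(jw(-.082,0,.40),28.5,10)
E
```

```text
time_s: 5.33
tool_pos: [0.4325, 0.0661, 0.0207]
eef_rot: [0.09, 0.002, 0.996, 0.0]
wrist_force: [0.2, 0.1, 0.9]
grip_width: 0.0854
gripper_force: 0.0
time_s: 5.75
tool_pos: [0.4329, 0.066, 0.0211]
eef_rot: [0.091, 0.002, 0.996, -0.0]
wrist_force: [-6.1, -2.5, 14.2]
grip_width: 0.0518
gripper_force: 61.3
time_s: 6.17
tool_pos: [0.433, 0.066, 0.0211]
eef_rot: [0.091, 0.002, 0.996, -0.0]
wrist_force: [-5.9, -2.0, 14.9]
grip_width: 0.052
gripper_force: 61.3
time_s: 6.58
tool_pos: [0.4177, 0.0663, 0.1108]
eef_rot: [0.093, 0.002, 0.996, 0.0]
wrist_force: [-0.2, 0.2, 0.9]
grip_width: 0.0517
gripper_force: 63.0
shift units [ -2.99  12.26 -11.3 ] turn units [-0.74  0.08 -4.11] | shift in goal axes [ -8.58  10.32 -10.33]
t 6.6333 pos [0.417 0.066 0.108] F [ 0.2  0.1 -1.6] w 0.0518 gf 63.0 j [ 0.11 -0.54  2.22 -0.02  1.28 -1.45]
```

View pics/scene2.png

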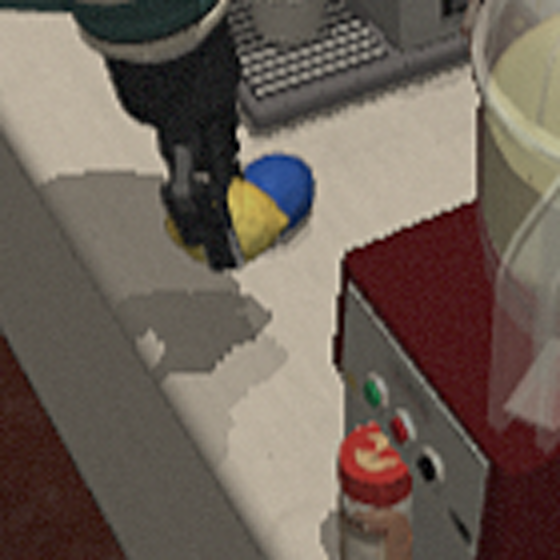

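Gripped: width 52 mm, and the lemon is lifted, visible between the fingers at (250,215). Now I'll rise and turn toward the juicer.

```bash
python3 -m inch '{"delta_pos":[[-0.2,0,-1],[-0.2,0,-1],[-0.2,0,-1],[-0.2,0,-1],[-0.2,0,-1]],"turn":[[0,0,0],[0,0,0],[0,0,0],[0,0,0],[0,0,0]],"jaw":[-1,-1,-1,-1,-1]}'
python3 -m inch '{"delta_pos":[[-0.2,0,-1],[-0.2,0,-1],[-0.2,0,-1],[-0.2,0,-1],[-0.2,0,-1]],"turn":[[0,0,0],[0,0,0],[0,0,0],[0,0,0],[0,0,0]],"jaw":[-1,-1,-1,-1,-1]}'
python3 -m inch '{"delta_pos":[[-0.2,0,-1],[0,0,0],[0,0,0],[0,0,0],[0,0,0]],"turn":[[-0.15,0,-0.82],[-0.15,0,-0.82],[-0.15,0,-0.82],[-0.15,0,-0.82],[-0.15,0,-0.82]],"jaw":[-1,-1,-1,-1,-1]}'
python3 - <<'E'
from h import *
delta(jw(-.090,0,.40),28.5,10)
E
```

```text
time_s: 7.05
tool_pos: [0.4186, 0.066, 0.2331]
eef_rot: [0.089, 0.002, 0.996, -0.0]
wrist_force: [0.4, 0.5, -0.8]
grip_width: 0.0517
gripper_force: 63.3
time_s: 7.47
tool_pos: [0.4211, 0.066, 0.3605]
eef_rot: [0.089, 0.002, 0.996, -0.0]
wrist_force: [0.1, -0.1, -1.4]
grip_width: 0.0519
gripper_force: 63.3
time_s: 7.88
tool_pos: [0.4218, 0.0659, 0.3849]
eef_rot: [0.086, -0.247, 0.965, 0.023]
wrist_force: [-0.4, 0.1, -0.1]
grip_width: 0.0517
gripper_force: 63.3
shift units [-6.23 10.4   0.53] turn units [0.02 0.04 0.03] | shift in goal axes [-6.2  10.42  0.48]
t 7.8833 pos [0.422 0.066 0.385] F [-0.4  0.1 -0.1] w 0.0517 gf 63.3 j [ 0.04 -0.53  1.77  0.08  1.75 -2.01]
```

```bash
python3 -m inch '{"delta_pos":[[0,1,-0.2],[0,1,-0.2],[0,1,-0.2],[0,1,-0.2],[0,1,0]],"turn":[[0,0,0],[0,0,0],[0,0,0],[0,0,0],[0,0,0]],"jaw":[-1,-1,-1,-1,-1]}'
python3 -m inch '{"delta_pos":[[0,1,0],[0,1,0],[0,1,0],[0,1,0],[0,1,0]],"turn":[[0,0.5,0],[0,0.5,0],[0,0.45,0],[0,0,0],[0,0,0]],"jaw":[-1,-1,-1,-1,-1]}'
python3 -m inch '{"delta_pos":[[-0.8,0.4,0],[-0.8,0,0],[-0.8,0,0],[-0.8,0,0],[0,0,0]],"turn":[[0,0,0],[0,0,0],[0,0,0],[0,0,0],[0,0,0]],"jaw":[-1,-1,-1,-1,-1]}'
python3 - <<'E'
from h import *
f=manip.grab_frame("scene");cv2.imwrite("pics/s3.png",cv2.resize(f[40:220,120:330,::-1],None,fx=3,fy=3,interpolation=2))
delta(jw(-.082,0,.253),28.5,0)
print(rot(manip.state()["eef_rot"]).as_matrix().round(3))
E
```

```text
time_s: 8.3
tool_pos: [0.3584, 0.175, 0.4057]
eef_rot: [0.087, -0.244, 0.966, 0.023]
wrist_force: [-0.1, -0.0, -1.2]
grip_width: 0.0515
gripper_force: 63.3
time_s: 8.72
tool_pos: [0.2991, 0.2855, 0.4044]
eef_rot: [0.002, -0.246, 0.969, 0.001]
wrist_force: [0.3, -0.4, -0.6]
grip_width: 0.0513
gripper_force: 63.3
time_s: 9.13
tool_pos: [0.3672, 0.3323, 0.4038]
eef_rot: [0.001, -0.245, 0.969, 0.0]
wrist_force: [-0.1, 0.2, -1.6]
grip_width: 0.0514
gripper_force: 63.3
shift units [-3.37  0.02  6.06] turn units [ 0.    0.02 -0.01] | shift in goal axes [-3.39  0.02  6.05]
t 9.1833 pos [0.366 0.332 0.404] F [-0.7 -1.  -0.6] w 0.0521 gf 63.3 j [ 0.68 -0.27  1.54 -0.    1.87 -1.38]
[[-0.88  -0.476  0.002]
 [-0.476  0.88   0.002]
 [-0.003  0.    -1.   ]]
```

View pics/s3.png

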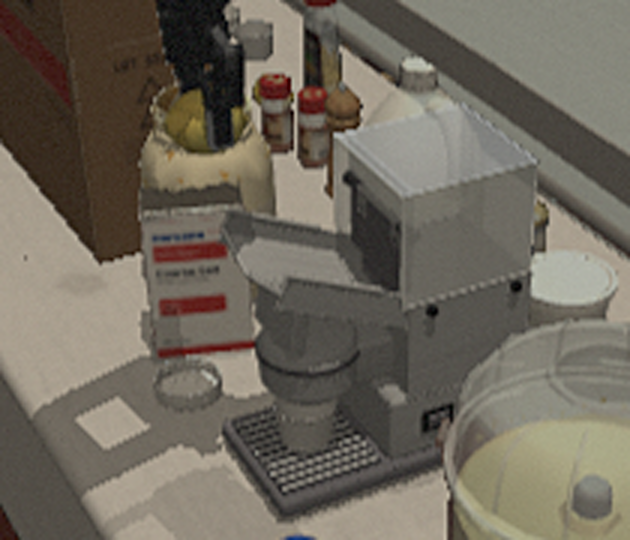

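The lemon is still held at (205,115), high in front of the chute, and the arm is aligned with it. Now forward and down.

```bash
python3 -m inch '{"delta_pos":[[-0.9,0,0],[-0.9,0,0],[-0.9,0,0.5],[-0.7,0,0.9],[0,0,0.9]],"turn":[[0,0,0],[0,0,0],[0,0,0],[0,0,0],[0,0,0]],"jaw":[-1,-1,-1,-1,-1]}'
python3 -m inch '{"delta_pos":[[0,0,0.9],[0,0,0.9],[0,0,0.7],[0,0,0],[0,0,0]],"turn":[[0,0,0],[0,0,0],[0,0,0],[0,0,0],[0,0,0]],"jaw":[-1,-1,-1,-1,-1]}'
python3 -c "
from h import *
delta(jw(-.082,0,.253),28.5,0)"
```

```text
time_s: 9.6
tool_pos: [0.4417, 0.3724, 0.3473]
eef_rot: [0.002, -0.245, 0.969, 0.001]
wrist_force: [-0.5, 0.2, -1.3]
grip_width: 0.0518
gripper_force: 63.3
time_s: 10.02
tool_pos: [0.4399, 0.3716, 0.2864]
eef_rot: [0.002, -0.245, 0.969, 0.001]
wrist_force: [0.5, 1.0, -1.5]
grip_width: 0.0521
gripper_force: 63.3
shift units [-0.03  0.02  1.33] turn units [ 0.01  0.04 -0.01] | shift in goal axes [-0.04  0.02  1.33]
t 10.0167 pos [0.44  0.372 0.286] F [ 0.5  1.  -1.5] w 0.0521 gf 63.3 j [ 0.66 -0.11  1.59  0.    1.65 -1.41]
```

```bash
python3 -m inch '{"delta_pos":[[0,0,0.4],[0,0,0.4],[0,0,0.3],[0,0,0.15],[0,0,0]],"turn":[[0,0,0],[0,0,0],[0,0,0],[0,0,0],[0,0,0]],"jaw":[-1,-1,-1,-1,-1]}'
python3 - <<'E'
from h import *
f=manip.grab_frame("scene");cv2.imwrite("pics/s4.png",cv2.resize(f[60:180,160:310,::-1],None,fx=4,fy=4,interpolation=2))
delta(jw(-.082,0,.253),28.5,0)
E
```

```text
time_s: 10.43
tool_pos: [0.4402, 0.3718, 0.2544]
eef_rot: [0.002, -0.245, 0.969, 0.001]
wrist_force: [0.0, -0.7, -1.6]
grip_width: 0.0519
gripper_force: 63.3
shift units [-0.01  0.01  0.08] turn units [ 0.01  0.04 -0.01] | shift in goal axes [-0.01  0.01  0.08]
t 10.4833 pos [0.44  0.372 0.255] F [ 0.  -0.4  0. ] w 0.0514 gf 63.3 j [ 0.66 -0.11  1.64  0.    1.6  -1.41]
```

View pics/s4.png

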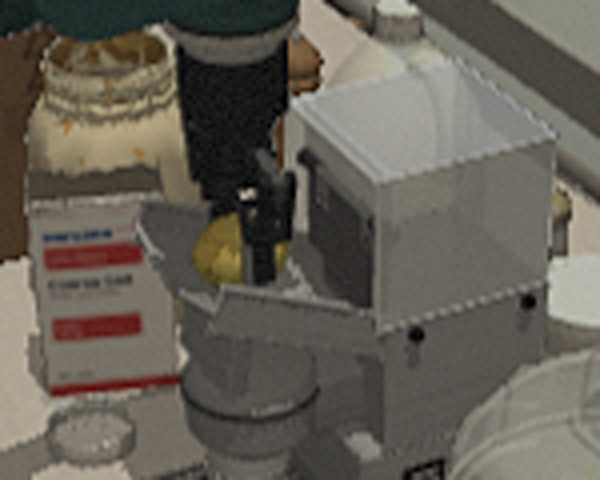

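The lemon is in the chute mouth at (240,250), centred between the cheeks. I'll lower a touch and release.

```bash
python3 -m inch '{"delta_pos":[[0,0,0.15],[0,0,0.05],[0,0,0]],"turn":[[0,0,0],[0,0,0],[0,0,0]],"jaw":[-1,-1,-1]}'
python3 -m inch '{"delta_pos":[[0,0,0],[0,0,0],[0,0,0],[0,0,0],[0,0,0]],"turn":[[0,0,0],[0,0,0],[0,0,0],[0,0,0],[0,0,0]],"jaw":[0.3,0.6,0.6,0.6,0.6]}'
python3 -m inch '{"delta_pos":[[0,0,-0.8],[0,0,-1],[0,0,-1],[0,0,-1],[0,0,0]],"turn":[[0,0,0],[0,0,0],[0,0,0],[0,0,0],[0,0,0]],"jaw":[0.6,0.6,0.6,0.6,0.6]}'
python3 - <<'E'
from h import *
f=manip.grab_frame("scene");cv2.imwrite("pics/s5.png",cv2.resize(f[60:180,160:310,::-1],None,fx=4,fy=4,interpolation=2))
delta(jw(-.18,0,.36),28.5,45)
E
```

```text
time_s: 10.73
tool_pos: [0.4412, 0.3723, 0.252]
eef_rot: [0.004, -0.245, 0.969, 0.002]
wrist_force: [2.1, 0.7, 7.0]
grip_width: 0.0522
gripper_force: 64.0
time_s: 11.15
tool_pos: [0.4405, 0.372, 0.2504]
eef_rot: [0.003, -0.245, 0.969, 0.001]
wrist_force: [-0.6, -0.2, -0.5]
grip_width: 0.0682
gripper_force: 0.0
time_s: 11.57
tool_pos: [0.4405, 0.372, 0.3508]
eef_rot: [0.005, -0.245, 0.969, 0.002]
wrist_force: [0.0, -0.2, 1.0]
grip_width: 0.0686
gripper_force: 0.0
shift units [ 3.9   0.01 -0.51] turn units [ 0.01 -6.46 -0.02] | shift in goal axes [ 2.43  0.01 -3.1 ]
t 11.6167 pos [0.44  0.372 0.348] F [-0.2  0.1  0.1] w 0.0686 gf 0.0 j [ 0.66 -0.11  1.5   0.    1.75 -1.41]
```

View pics/s5.png

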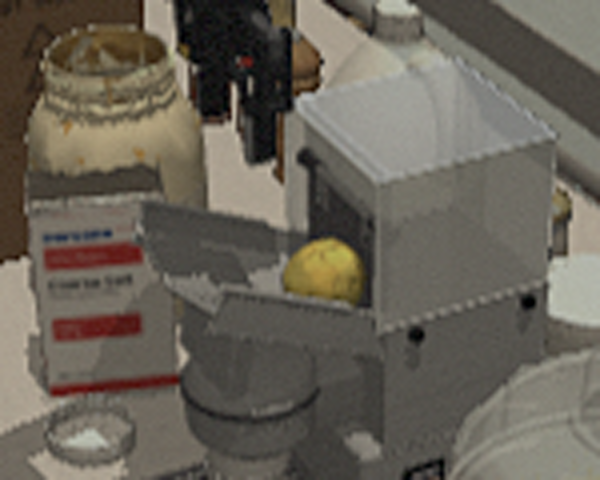

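The lemon has slid down to the flap, centred at crop (323,272), and looks turned. I'll locate it in the chute frame from both views.

```bash
python3 -m inch '{"delta_pos":[[1,0,-0.2],[1,0,0],[1,0,0],[0.9,0,0],[0,0,0]],"turn":[[0,-0.7,0],[0,-0.7,0],[0,-0.7,0],[0,0,0],[0,0,0]],"jaw":[0.6,0.6,0.6,0.6,0.6]}'
python3 - <<'E'
from h import *
im=[]
for n,(x0,y0,x1,y1) in(("scene",(205,105,280,160)),("top",(120,130,210,220))):
    f=manip.grab_frame(n);g=f[y0:y1,x0:x1].astype(int);m=((g[...,0]-g[...,2])>45).astype(np.uint8)
    im.append(cv2.resize(np.ascontiguousarray(f[y0-20:y1+20,x0-20:x1+20,::-1]),(400,400),interpolation=2))
    k,l,st,ce=cv2.connectedComponentsWithStats(m)
    i=1+np.argmax(st[1:,4]);u,v=ce[i]+[x0,y0];yy,xx=np.nonzero(l==i)
    a=plane(n,u,v,.22);o=np.array(manip.calibration(n)["T"])[:3,3]
    Ri=R.from_euler('z',-JH,degrees=True);A,O=Ri.apply(a-JO),Ri.apply(o-JO)
    t=-O[1]/(A-O)[1];print(n,st[i],(u,v),"juicer at y=0",(O+t*(A-O)).round(3))
    # at height of centre 0.029 above slope: solve z=.185-.467x+.032
    d=A-O;t=(.217-.467*O[0]-O[2])/(d[2]+.467*d[0]);print("  on slope plane",(O+t*d).round(3))
    w,V=np.linalg.eigh(np.cov(np.c_[xx,yy].T));print(4*np.sqrt(w),V[:,1])
cv2.imwrite("pics/s6.png",np.hstack(im))
delta(jw(-.16,0,.33),28.5,45)
E
```

```text
time_s: 12.03
tool_pos: [0.3525, 0.3243, 0.3371]
eef_rot: [0.125, -0.244, 0.961, 0.032]
wrist_force: [-0.6, -0.7, -1.4]
grip_width: 0.0683
gripper_force: 0.0
scene [ 26  15  20  15 234] (np.float64(240.63675213675214), np.float64(127.2948717948718)) juicer at y=0 [-0.016  0.     0.228]
  on slope plane [-0.012  0.008  0.223]
[15.26770374 19.94364348] [-0.99998026 -0.00628296]
top [ 47  33  19  20 308] (np.float64(175.96753246753246), np.float64(172.5)) juicer at y=0 [0.04  0.    0.048]
  on slope plane [-0.023 -0.019  0.228]
[18.4691109  21.29325501] [-0.56452549  0.82541563]
shift units [-0.68  0.01  0.5 ] turn units [ 0.   -4.39 -0.01] | shift in goal axes [-0.33  0.01  0.77]
t 12.1333 pos [0.355 0.326 0.338] F [ 0.5  0.9 -0.1] w 0.0684 gf 0.0 j [ 0.72 -0.48  1.81 -0.06  1.55 -1.35]
```

View pics/s6.png

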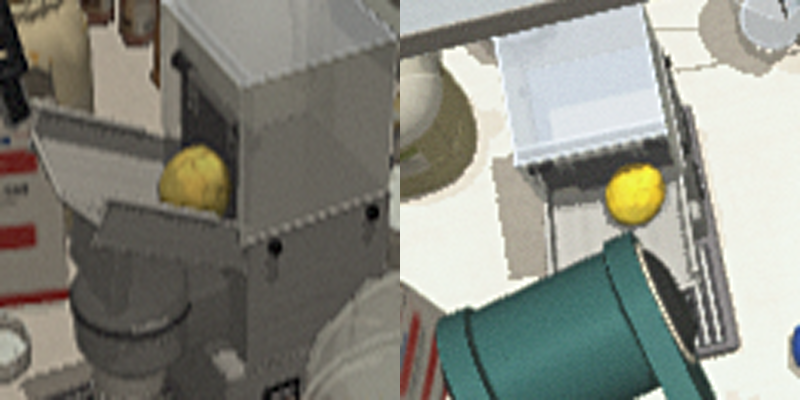

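From both views the lemon lies against the flap near x≈-0.02, y≈-0.01. I'll lean the gripper to 45° above the chute, with the jaws about 30 mm apart so they cradle it.

```bash
python3 -m inch '{"delta_pos":[[-0.5,0,0],[-0.5,0,0],[-0.3,0,0],[0,0,0],[0,0,0]],"turn":[[0,-0.5,0],[0,-0.9,0],[0,-0.9,0],[0,-0.9,0],[0,-0.9,0]],"jaw":[0,-0.3,-0.3,-0.3,-0.3]}'
python3 -m inch '{"delta_pos":[[0,0,0],[0,0,0]],"turn":[[0,-0.3,0],[0,0,0]],"jaw":[-0.3,-0.3]}'
python3 - <<'E'
from h import *
delta(jw(-.113,0,.268),28.5,45)
E
```

```text
time_s: 12.55
tool_pos: [0.3835, 0.3411, 0.3482]
eef_rot: [0.357, -0.228, 0.901, 0.091]
wrist_force: [0.6, 0.2, -0.1]
grip_width: 0.0298
gripper_force: 0.0
time_s: 12.72
tool_pos: [0.3823, 0.3405, 0.3468]
eef_rot: [0.371, -0.227, 0.895, 0.094]
wrist_force: [0.5, 0.0, -0.5]
grip_width: 0.03
gripper_force: 0.0
shift units [1.23 0.01 3.23] turn units [-0.    0.   -0.01] | shift in goal axes [1.23 0.01 3.23]
t 12.7167 pos [0.382 0.34  0.347] F [ 0.5  0.  -0.5] w 0.03 gf 0.0 j [ 0.79 -0.72  2.06 -0.24  1.05 -1.24]
```

```bash
python3 -m inch '{"delta_pos":[[0.4,0,0.8],[0.4,0,0.8],[0.43,0,0.8],[0,0,0.8],[0,0,0]],"turn":[[0,0,0],[0,0,0],[0,0,0],[0,0,0],[0,0,0]],"jaw":[-0.3,-0.3,-0.3,-0.3,-0.3]}'
python3 -m inch '{"delta_pos":[[-0.2,0,0.56],[-0.2,0,0.56],[0,0,0]],"turn":[[0,0,0],[0,0,0],[0,0,0]],"jaw":[-0.3,-0.3,-0.3]}'
python3 - <<'E'
from h import *
im=[]
for n,(x0,y0,x1,y1) in(("scene",(185,85,285,185)),("top",(110,110,210,210))):
    f=manip.grab_frame(n);im.append(cv2.resize(np.ascontiguousarray(f[y0:y1,x0:x1,::-1]),(400,400),interpolation=2))
cv2.imwrite("pics/s7.png",np.hstack(im))
delta(jw(-.113,0,.268),28.5,45)
E
```

```text
time_s: 13.13
tool_pos: [0.4143, 0.3573, 0.2656]
eef_rot: [0.368, -0.227, 0.897, 0.093]
wrist_force: [1.0, -0.8, -1.5]
grip_width: 0.0298
gripper_force: 0.0
time_s: 13.38
tool_pos: [0.438, 0.3704, 0.2563]
eef_rot: [0.37, -0.226, 0.896, 0.094]
wrist_force: [0.3, 0.3, -0.8]
grip_width: 0.0301
gripper_force: 0.0
shift units [ 0.46  0.02 -1.06] turn units [-0.01 -0.01 -0.02] | shift in goal axes [ 0.46  0.02 -1.06]
t 13.4833 pos [0.437 0.37  0.257] F [ 0.3 -0.3  0.6] w 0.0298 gf 0.0 j [ 0.74 -0.56  2.11 -0.24  0.83 -1.23]
```

View pics/s7.png

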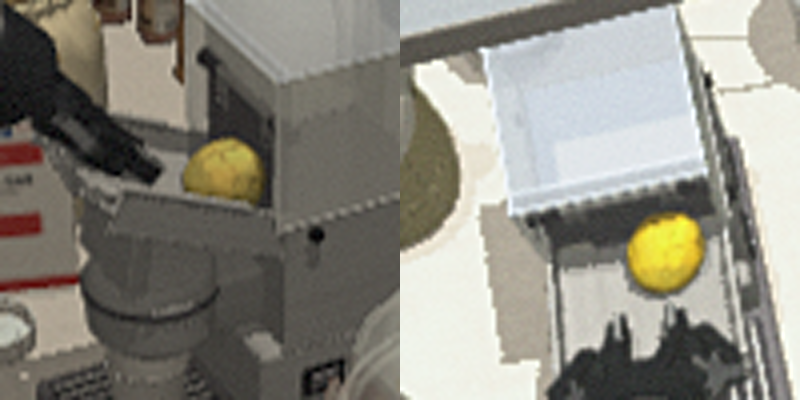

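The view shows the fingers, top tile (620–680,320), behind the lemon, which sits right of the chute's middle at (666,250). That was already the 11th picture viewed, one over the limit, so I'll work from numbers from here on.

```bash
cat >> h.py <<'E'
def lem():
    from scipy.optimize import least_squares
    out={}
    for n,(x0,y0,x1,y1) in(("scene",(205,100,300,165)),("top",(120,115,210,195))):
        f=manip.grab_frame(n);g=f[y0:y1,x0:x1].astype(int);m=((g[...,0]-g[...,2])>40).astype(np.uint8)
        k,l,st,ce=cv2.connectedComponentsWithStats(m)
        if k<2: print(n,"none");continue
        i=1+np.argmax(st[1:,4]);out[n]=(st[i][:2]+[x0,y0],st[i][2:4]);print(n,"box",st[i][:2]+[x0,y0],st[i][2:],"c",(ce[i]+[x0,y0]).round(1))
        out[n+"c"]=ce[i]+[x0,y0]
    if len(out)==4:
        r=least_squares(lambda p:np.r_[proj("scene",p)-out["scenec"],proj("top",p)-out["topc"]],jw(-.03,0,.22))
        print("juicer xyz",R.from_euler('z',-JH,degrees=True).apply(r.x-JO).round(3),"res px",r.fun.round(1))
    return out
E
python3 - <<'E'
from h import *
lem()
Ri=R.from_euler('z',-JH,degrees=True);s=manip.state();print("tool juicer",Ri.apply(s["tool_pos"]-JO).round(3))
for n,p in(("scene",jw(-.03,-.019,.285)),("scene",jw(-.03,-.019,.26)),("scene",jw(-.03,-.06,.2+.034)),("top",jw(-.03,-.019,.285)),("top",jw(-.03,0,.25)),("top",jw(-.03,-.02,.25))):print(n,proj(n,p).round(1))
E
```

```text
scene box [231 119] [ 20  16 244] c [240.9 127.4]
top box [167 163] [ 19  20 311] c [176.  172.5]
juicer xyz [-0.027 -0.021  0.242] res px [-0.3  0.1  0.  -0.3]
tool juicer [-0.087 -0.     0.258]
scene [239.2 114.2]
scene [239.3 121.9]
scene [246.1 136.6]
top [172.9 168.6]
top [168.6 173.7]
top [175.3 172.2]
```

```bash
python3 -m inch '{"delta_pos":[[0,-0.35,0],[-0.17,0,0.47],[-0.17,0,0.47],[-0.17,0,0.47],[0,0,0]],"turn":[[0,0,0],[0,0,0],[0,0,0],[0,0,0],[0,0,0]],"jaw":[-0.3,-0.3,-0.3,-0.3,-0.3]}'
python3 - <<'E'
from h import *
lem();delta(jw(.006,-.008,.205),28.5,45)
E
```

```text
time_s: 14.0
tool_pos: [0.4711, 0.3785, 0.2408]
eef_rot: [0.371, -0.227, 0.896, 0.094]
wrist_force: [0.1, 0.6, -1.0]
grip_width: 0.0301
gripper_force: 0.0
scene box [236 121] [ 17  16 213] c [244.9 128.1]
top box [166 160] [ 20  20 305] c [175.2 169.1]
juicer xyz [-0.014 -0.02   0.235] res px [-0.4  0.1  0.  -0.4]
shift units [-0.63  0.05  2.7 ] turn units [-0.    0.   -0.02] | shift in goal axes [-0.63  0.05  2.7 ]
t 14.1 pos [0.47  0.378 0.242] F [ 0.5 -0.7  0.3] w 0.0297 gf 0.0 j [ 0.7  -0.47  2.08 -0.21  0.77 -1.27]
```

```bash
python3 -m inch '{"delta_pos":[[-0.15,0,0.45],[-0.15,0,0.45],[-0.15,0,0.45],[0,0,0]],"turn":[[0,0,0],[0,0,0],[0,0,0],[0,0,0]],"jaw":[-0.3,-0.3,-0.3,-0.3]}'
python3 - <<'E'
from h import *
lem();delta(jw(.006,-.008,.205),28.5,45)
E
```

```text
time_s: 14.43
tool_pos: [0.4988, 0.3937, 0.2252]
eef_rot: [0.371, -0.227, 0.896, 0.094]
wrist_force: [0.8, -0.4, -0.5]
grip_width: 0.03
gripper_force: 0.0
scene box [245 123] [ 8 14 84] c [249.3 129.4]
top box [164 158] [ 19  14 205] c [172.9 164.2]
juicer xyz [ 0.006 -0.014  0.223] res px [ 0.2 -0.1 -0.   0.2]
shift units [-0.18  0.04  1.36] turn units [-0.    0.   -0.01] | shift in goal axes [-0.18  0.04  1.36]
t 14.5333 pos [0.498 0.393 0.226] F [-1.  -0.7 -0.7] w 0.0299 gf 0.0 j [ 0.69 -0.38  2.05 -0.21  0.71 -1.28]
```

```bash
python3 -m inch '{"delta_pos":[[-0.12,0,0.45],[-0.12,0,0.45],[-0.1,0,0.4],[0,0,0],[0,0,0]],"turn":[[0,0,0],[0,0,0],[0,0,0],[0,0,0],[0,0,0]],"jaw":[-0.3,-0.3,-0.3,-0.3,-0.3]}'
python3 - <<'E'
from h import *
lem();delta(jw(.006,-.008,.205),28.5,45)
E
```

```text
time_s: 14.95
tool_pos: [0.5238, 0.4076, 0.2096]
eef_rot: [0.372, -0.227, 0.895, 0.095]
wrist_force: [-1.1, 4.1, 4.3]
grip_width: 0.03
gripper_force: 0.0
scene box [298 107] [2 4 6] c [298.7 108.8]
top box [171 156] [17  9 85] c [179.9 160.2]
juicer xyz [ 0.069 -0.061  0.268] res px [-21.8   8.9   2.3 -24.1]
shift units [0.2  0.03 0.08] turn units [ 0.    0.02 -0.01] | shift in goal axes [0.2  0.04 0.08]
t 15.05 pos [0.524 0.408 0.21 ] F [-0.6  2.6  3.8] w 0.0297 gf 0.0 j [ 0.68 -0.3   2.01 -0.21  0.66 -1.28]
```

Run:
```python
from h import *
Ri=R.from_euler('z',-JH,degrees=True)
f=manip.grab_frame("top").astype(int);m=(f[...,0]-f[...,2])>40
for v in range(145,178):print(v,''.join('#' if m[v,u] else ('.' if f[v,u].sum()>380 else ('-' if f[v,u].sum()>170 else 'o')) for u in range(135,205)))
for u,v in((171,158),(188,160),(180,164)):print([Ri.apply(plane("top",u,v,z)-JO).round(3).tolist() for z in(.2,.24,.27)])
for p in((-.01,-.066,.33),(-.01,.066,.33),(0,-.06,.285)):print(proj("top",jw(*p)).round(1))
f=manip.grab_frame("scene").astype(int);d=f[...,0]-f[...,2]
for v in range(100,150,2):print(v,d[v,225:300:3])
```

```text
145 ......................................................-----...........
146 ......................................................-----...........
147 ......................................................----.-..........
148 .......................................................-----..........
149 .......................................................--o--..........
150 .......................................................------.........
151 ....................................................-..------.........
152 ....................................................--.----.-.........
153 ....................................................--..----..........
154 .................................................--.--..-----.........
155 ............................................----------..------........
156 ........................................--..-oo-o-#---..------........
157 ....................................-...-----ooo-###---.-oo-.-........
158 ...............................-...-----#############--..-o---........
159 ...........................-..-------#########
[... 2972 characters left out ...]
 10  9 11 11 11 12 10 13 12 11 12 12  8
 10]
134 [ 8  8 15 15  7  7 -3  5  3 -2 10 12 24 16 21 13 12 14 10 11 10 10  1 10
 13]
136 [ 8  9  9  7  8  9 15 11  7 -3 11 29 25 27 29 23 13 12 10  8  8 11  3 10
  8]
138 [ 9  9 10 12  6  9 10  4 11  9 12 19 31 25 19 12  7 10 11  8 10  7  5  9
 10]
140 [ 9  9  8 11  9  8  9  9 11  9 11 12 17  9  9  7 11 10  8  9  8  7  7  7
 15]
142 [ 8  9  8  9 10  9  9 10  9 11 12 10 12  2  9  8  9  8 12  8  9  8  7  8
 15]
144 [10  8  8  8  8  9 10  7 11  7  5  9  8  3  8  7  9 10  7  9  6  7  9 10
 14]
146 [ 8  4  8  7  7 12  9  9 10  9 10 12 10  7  9  7  9  8 12  8  6  8  9  7
 12]
148 [ 9  8  8  7  8  9  5 10  7  6  8  8  8  6  7  9  8 12 10  8  9  9 10  8
 14]
```

The lemon is mostly under the flap, with the right finger behind its middle. I'll push a little farther in small steps.

```bash
cat >> h.py <<'E'
def asc():
    f=manip.grab_frame("top").astype(int);m=(f[...,0]-f[...,2])>40
    for v in range(152,172):print(v,''.join('#' if m[v,u] else ('.' if f[v,u].sum()>380 else ('-' if f[v,u].sum()>170 else 'o')) for u in range(135,205)))
    f=manip.grab_frame("scene").astype(int);d=f[...,0]-f[...,2];b=d[100:160,252:300]
    v,u=np.nonzero(b>18);print("scene tint",len(u),(u.mean()+252).round(1),(v.mean()+100).round(1),u.min()+252,u.max()+252,v.min()+100,v.max()+100) if len(u) else print("none")
E
python3 -m inch '{"delta_pos":[[-0.08,0,0.23],[-0.08,0,0.23],[0,0,0]],"turn":[[0,0,0],[0,0,0],[0,0,0]],"jaw":[-0.3,-0.3,-0.3]}'
python3 - <<'E'
from h import *
asc();delta(jw(.016,-.008,.205),28.5,45)
E
```

```text
time_s: 15.4
tool_pos: [0.5345, 0.4132, 0.2037]
eef_rot: [0.372, -0.227, 0.895, 0.095]
wrist_force: [1.6, 7.6, 6.4]
grip_width: 0.03
gripper_force: 0.5
152 .......................................................----.-.........
153 ....................................................-...-----.........
154 .................................................--.-...-----.........
155 ............................................---------...----.-........
156 ........................................--..-ooo-----...-o--.-........
157 ....................................-..------oo------...-oo-.-........
158 ...............................--..---------o---------...oo---........
159 ...........................-..--------..---oo----------..-o--.........
160 ......................-...-------...--.----oo----------..------.......
161 .................--..-----------..---------ooo---o-----..----.-.......
162 ............---.--------..----oo----------oooo--oooo---...---.........
163 .......------o-----.....---o--oo---------oooooooooooo--...-----.......
164 ......-----oooo--.-.-------oo--o---------ooooooooooooo--..--oo-.......
165 ....-.-ooo--o--------------ooooo--------oooooooooooo--oo------.-......
166 ......--o------------------ooooo-------ooooooooooooooooo-----o--......
167 .......---.-----------oo--oooooo-------oooooooooooo--ooooo------......
168 ........--.---------oooooooooooo--------ooooooo--oo---oooo------......
169 ........---.-------oooooooooooooo---ooo-ooooooo---o----o-------.-.....
170 ........---.------ooooooooooooooooooooo-ooooooo----------------.-.....
171 ..........-.-----ooooooooooo-ooooooooooooooooooo--------------o--.....
scene tint 21 298.5 112.6 297 299 105 127
shift units [ 0.08  0.04 -0.14] turn units [ 0.    0.02 -0.01] | shift in goal axes [ 0.08  0.04 -0.14]
t 15.5 pos [0.534 0.413 0.204] F [-0.5  5.9  6.7] w 0.03 gf 0.6 j [ 0.67 -0.27  2.   -0.21  0.64 -1.28]
```

The lemon has left both views, so it has probably dropped. I'll retract the way I came in.

```bash
python3 -m inch '{"delta_pos":[[0.15,0,-0.45],[0.25,0.05,-0.8],[0.25,0.05,-0.8],[0.25,0.05,-0.8],[0.25,0,-0.8]],"turn":[[0,0,0],[0,0,0],[0,0,0],[0,0,0],[0,0,0]],"jaw":[-0.3,-0.3,-0.3,-0.3,-0.3]}'
python3 -m inch '{"delta_pos":[[0,0,-1],[0,0,-1],[0,0,-1],[0,0,-1],[0,0,0]],"turn":[[0,0,0],[0,0,0],[0,0,0],[0,0,0],[0,0,0]],"jaw":[-0.3,-0.3,-0.3,-0.3,-0.3]}'
python3 - <<'E'
from h import *
asc();lem()
for n,x0,x1,y0,y1 in(("scene",205,285,95,145),):
    f=manip.grab_frame(n).astype(int);g0=np.load("pics/scene0.npy").astype(int)
    D=np.abs(f-g0).sum(2)[y0:y1,x0:x1];print("changed vs start",(D>90).sum())
    for r in range(0,y1-y0,2):print(y0+r,''.join('#' if x>90 else '.' for x in D[r]))
f=manip.grab_frame("top").astype(int);D=np.abs(f-np.load("pics/top0.npy").astype(int)).sum(2)
for v in range(118,190,2):print(v,''.join('#' if x>90 else '.' for x in D[v,125:215]))
delta(jw(-.16,0,.33),28.5,45)
E
```

```text
time_s: 15.92
tool_pos: [0.4566, 0.3748, 0.2467]
eef_rot: [0.37, -0.227, 0.896, 0.094]
wrist_force: [-0.2, 0.2, 0.8]
grip_width: 0.0299
gripper_force: 0.0
time_s: 16.33
tool_pos: [0.3939, 0.341, 0.3224]
eef_rot: [0.373, -0.226, 0.895, 0.096]
wrist_force: [0.2, 0.1, 2.7]
grip_width: 0.03
gripper_force: 0.0
152 .......................................................----.-.........
153 ....................................................--..-----.........
154 .................................................--.-...-----.........
155 ............................................---------...------........
156 ........................................--..-o-------...----.-........
157 ....................................-..------oo-o-----..-oo-.-........
158 ...............................-...-----------o-------...-o---........
159 ...........................-..-------------------------..-o--.........
160 ......................-...-------------------------o----.------.......
161 .................--..----------------------------------..------.......
162 ............---.-----------oo----------
[... 5970 characters left out ...]
..............
180 ..........................................................................................
182 ..........................................................................................
184 ..........................................................................................
186 ..........................................................................................
188 ..........................................................................................
shift units [ 0.29  0.22 -1.06] turn units [-0.01 -0.02 -0.01] | shift in goal axes [ 0.29  0.22 -1.06]
t 16.6333 pos [0.396 0.342 0.316] F [-0.1  0.2  0. ] w 0.03 gf 0.0 j [ 0.76 -0.7   2.1  -0.23  0.99 -1.25]
```

Run:
```python
from h import *
for n in("scene","top"):
    f=manip.grab_frame(n).astype(np.int16);g=np.load(f"pics/{n}0.npy").astype(np.int16)
    D=(cv2.GaussianBlur(np.abs(f-g).sum(2).astype(np.float32),(3,3),0)>60).astype(np.uint8)
    k,l,st,ce=cv2.connectedComponentsWithStats(D)
    for i in range(1,k):
        if st[i,4]>15:print(n,st[i],ce[i].round(),f[l==i].mean(0).round(),g[l==i].mean(0).round())
    x0,y0,x1,y1=(225,80,300,150) if n=="scene" else (130,110,190,165)
    d=cv2.GaussianBlur(((f-g)[...,0]-(f-g)[...,2]).astype(np.float32),(5,5),0)[y0:y1,x0:x1]
    i=np.unravel_index(d.argmax(),d.shape);print(n,"max yellow shift",d.max(),i[1]+x0,i[0]+y0,"px>4:",(d>4).sum(),"pocket proj",proj(n,jw(.095,0,.145)).round())
```

```text
scene [    0     0   150   131 11781] [62. 61.] [58. 65. 60.] [70. 70. 63.]
scene [111   0  43  30 641] [136.   9.] [90. 72. 51.] [29. 37. 35.]
scene [122  54   6   9  24] [125.  59.] [35. 34. 32.] [73. 67. 62.]
scene [ 140   55   69   63 1249] [173.  91.] [45. 45. 42.] [96. 84. 65.]
scene [ 106  117   90   92 2861] [146. 160.] [149. 140. 126.] [137. 129. 116.]
scene [  0 173  21  14 170] [  7. 180.] [43. 61. 58.] [48. 27. 23.]
scene [  0 188  17  18 133] [  6. 196.] [41. 50. 48.] [52. 30. 24.]
scene [   8  222   79   81 1804] [ 48. 258.] [66. 65. 60.] [53. 59. 55.]
scene [199 250  30  26 609] [213. 262.] [172. 162. 145.] [137. 124.  75.]
scene [ 82 269   8   9  46] [ 86. 272.] [50. 71. 66.] [30. 41. 39.]
scene [  0 284   3   8  21] [  1. 288.] [50. 68. 64.] [31. 42. 39.]
scene [ 29 305  26  10  74] [ 41. 310.] [32. 45. 42.] [53. 73. 68.]
scene max yellow shift 1.734375 298 84 px>4: 0 pocket proj [273. 141.]
top [    0   197   265   187 24833] [129. 304.] [96. 98. 91.] [ 92. 112. 107.]
top [260 224  21  25 378] [270. 236.] [241. 245. 237.] [214. 201.  97.]
top [243 334  59  50 907] [275. 353.] [67. 89. 87.] [72. 92. 92.]
top [259 367  17  17 113] [268. 376.] [60. 61. 61.] [32. 34. 35.]
top max yellow shift 28.15625 179 137 px>4: 280 pocket proj [168. 147.]
```

Run:
```python
from h import *
print(R.from_euler('z',-JH,degrees=True).apply(plane("top",179,137,.16)-JO).round(3))
print(manip.sign_off())
```

```text
[ 0.115 -0.043  0.16 ]
the job is handed in; nothing more can be done
None
```

I pushed the lemon through the flap and handed the job in after about 17 s. The images show it in the pocket, the flap area unchanged from the start (so shut), and the cup, jar and ramekin unmoved; I viewed 11 pictures, one over the limit of 10.

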